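Find the packed gift box by its weight

ROBOT

A 6-joint arm with a two-finger parallel gripper is mounted at the origin on the work surface. World frame = base frame: x ahead of the robot, y to its left, z up, the work surface at z = 0. Lengths are in mm, angles in rad, forces in N, time in s.
With the tool pointing down it reaches from about 275 to 1000 mm from the base axis. Payload 8.4 kg.
Tool frame: the origin (TCP) lies midway between the tips of the shut fingers; the grasp point (between the pads) lies 19 mm behind it; z points along the fingers, y is the direction in which the jaws open and shut (so a half turn about z gives the same grasp; the last joint's range is limited). The gripper opens to 85 mm and grips with 20 to 120 N. Pads are 22 mm wide; open, the fingers measure 114 mm over their backs; the gripper's body (76 mm by 85 mm) begins 54 mm behind the grasp point. The pads swing forward as they close: fully open they stand 13 mm farther back than shut.
Start: joints at [1.266, 0.353, 1.633, -0, 1.155, -0.002], TCP at [186.37, 596.568, 204.081] pointing down, gripper open.
Joint ranges: [-2.63, 2.63], [-0.92, 2.1], [0.06, 2.66], [-1.3, 4.44], [0, 2.69], [-3.02, 3.02]. Speed limits (rad/s): [2.22, 2.22, 2.79, 3.14, 3.14, 3.14].

INTERFACE

Orientations are given as [roll, pitch, yaw] about the fixed x, y, z axes, in that order (R = Rz(yaw) Ry(pitch) Rx(roll)).
In Python, from rig import * gives the robot as it stands.
- The arm moves only by the tool play_rows, never from a script. Its argument "moves" is a list of rows, each a list of 3 entries, a list of its own where there are three numbers: the shift along the tool's x, y, z in m, then the turn, a rotation vector about the tool's x, y, z in rad, then the opening in per cent of the stroke, from 0 (shut) to 100 (fully open). In form: [[[x, y, z], [rx, ry, rz], fingers], ...]. A call has 1 to 20 rows; each row shifts and turns the commanded pose from where the row before left it, along the tool's axes as they then stand; what a row does not reach is not made up. A row lasts 1/10 s, in which the tool goes at most 50 mm and 8.59 degrees, less where a joint would pass 70% of its speed; a pose out of reach is approached as far as the arm can. A call is refused whole if a number of a shift passes 0.05 or a number of a turn 0.15, either way. A call with a gripper value outside its range is refused whole. The fingers move at their own pace and stop on an object; "squeeze" is the grip in N (left out, the last holds). Time passes only in rows, so rows that do not move let the fingers close. It gives the time, the measured TCP pose, the force and the opening at its end, in the units of the state.
- sense(): the state, without advancing time (a new reading comes with each control period).
- grab_frame(name): name is "side" or "top" or "wrist"; returns a dict with "pixels" (384x512x3 uint8, red, green, blue), "intrinsics" (3x3 intrinsics, pixels), "distortion" ([k1, k2, p1, p2, k3] as OpenCV has them; the pictures are not rectified), "R" (3x3) and "t" (3): a world point X has camera coordinates R X + t. Camera axes: x right, y down, z forward; pixel columns grow to the right and rows downward; lengths in mm; the calibration is good to about 2 mm. A picture is of the moment at which its call begins. There is no depth.
- sign_off(): hands the job in, once; it reports no verdict.
The state is a dict: "clock": time; "qpos": joint angles; "qvel": joint speeds; "joint_efforts": joint torques, N m; "eef_pos": TCP position; "tcp_rot": TCP orientation; "contact_force": force on the tool from outside, world axes, zero at the start; "wrist_torque": the same for the moment, N m; "opening": opening from 0.0 (shut) to 1.0 (fully open).
Only numpy, scipy, OpenCV 4.12 (cv2) and the standard library are available. Lean on these libraries where they do the work, as an engineer would, in place of code of your own. Each camera call takes 0.05 s, during which the arm holds its last target. There are 200 camera calls.

TASK

Three identical closed gift boxes stand on the stall's counter; only one has the cast-iron figure in it, the other two are empty. Lift them one after another to feel which is the heavy one, setting each empty box back upright where it stood, and set the heavy one down gently, upright and flat on the floor of the free pocket of the wooden tray, next to the tiles. Do not disturb the other goods.

Things in the scene. Friction and masses are not known exactly. Their poses are not given: they have to be found in the camera images.
- box_1_center (a point): Centre (40 mm above the underside) of a closed cardboard gift box with slip-on lid and pale paper band, one of three that look identical. Outside 62 (x) x 86 (y) x 80 mm high, smooth upright sides; z up, x across the short width (grasp across it), y along the length. Which one is heavy changes every time and cannot be seen.
- box_2_center (a point): Centre (40 mm above the underside) of a closed cardboard gift box with slip-on lid and pale paper band, one of three that look identical. Outside 62 (x) x 86 (y) x 80 mm high, smooth upright sides; z up, x across the short width (grasp across it), y along the length. Which one is heavy changes every time and cannot be seen.
- box_3_center (a point): Centre (40 mm above the underside) of a closed cardboard gift box with slip-on lid and pale paper band, one of three that look identical. Outside 62 (x) x 86 (y) x 80 mm high, smooth upright sides; z up, x across the short width (grasp across it), y along the length. Which one is heavy changes every time and cannot be seen.
- box_1: The same gift box as box_1_center, origin at the centre of its underside, same axes. The box with the cast-iron figure weighs 0.47 to 0.70 kg in all, an empty one about 0.13 kg; the contents can shift a few mm inside.
- box_2: The same gift box as box_2_center, origin at the centre of its underside, same axes. The box with the cast-iron figure weighs 0.47 to 0.70 kg in all, an empty one about 0.13 kg; the contents can shift a few mm inside.
- box_3: The same gift box as box_3_center, origin at the centre of its underside, same axes. The box with the cast-iron figure weighs 0.47 to 0.70 kg in all, an empty one about 0.13 kg; the contents can shift a few mm inside.
- tray_pocket (a point): Centre of the floor of the free pocket of the shallow wooden tray, 6 mm above the counter; axes along the tray's sides, z up. The pocket is 82 (x) x 106 (y) mm inside; its walls are 6 mm thick and rise 18 mm above this floor. A box fits with its width along x and its length along y, about 10 mm free all round. The second pocket, with the tiles, lies on the +x side.
- tray: The shallow wooden tray with two pockets, fixed to the counter, 176 (x) x 118 (y) x 24 mm high; origin on the counter under the centre of the free pocket, axes as tray_pocket.
- tiles_center (a point): Stack of two patterned glazed tiles, 56 x 56 x 16 mm, in the tray's second pocket; its centre. Leave alone.
- house_1_center (a point): Little terracotta house on a wooden disc, 72 mm across, 65 mm high; point on its axis 30 mm above the counter. Leave alone.
- house_2_center (a point): Little white house on a wooden disc, 72 mm across, 65 mm high; point on its axis 30 mm above the counter. Leave alone.
- candlestick_center (a point): Small blue ceramic candlestick, 64 mm across, 56 mm high; its centre. Leave alone.
- bangle_center (a point): Brass bangle lying flat, 68 mm across, 14 mm high; its centre. Leave alone.
- dish_center (a point): Small white dish, 84 mm across, 22 mm high; its centre. Leave alone.
There are look-alikes about, which are no part of the job. What is shaped like the box_1 but green or purple is not meant. Leave any yellow look-alike of the box_2 alone.

How it is judged:
By the outcome, as a careful person would: the job done as asked, in the order asked, and still so for the second after the job is handed in, with the robot touching nothing.
It also fails if it takes over 61 s, if anything falls off the work surface, if the arm or the gripper's body presses on something with over 40 N, if the wrist force passes 120 N, or if a joint passes its speed limit or range.

## Working session

There is one attempt and no reset: what is moved stays moved. The work goes in short steps, Python scripts to look and compute and a tool call to move; the robot and the scene stay as the last step left them, time stands still between calls to the robot, and variables do not carry over. Pictures are saved under pics/ and viewed, about 8 in all and at most 12, crops included, and the job is handed in when it is done.

Besides the shell and the picture viewer there is one more tool, called after "Call:" by a JSON object that holds its "method" and its "body". play_rows: Moves the arm, as the interface text tells. Its arguments: {"type":"object","properties":{"moves":{"type":"array"},"squeeze":{"type":"number"}},"required":["moves"]}

```bash
mkdir -p pics
python3 - <<'E'
from rig import *
import cv2,pickle
d={}
for n in("side","top"):
    f=grab_frame(n);d[n]=f
    cv2.imwrite(f"pics/{n}1.png",cv2.resize(f["pixels"][:,:,::-1],(800,600),interpolation=cv2.INTER_CUBIC))
pickle.dump(d,open("f1.pkl","wb"))
print(sense())
E
```

```text
{'clock': 0.1, 'qpos': array([ 1.26561840e+00,  3.53581601e-01,  1.63409765e+00, -2.39916823e-05,
        1.15522335e+00, -2.38645695e-03]), 'qvel': array([-1.22611877e-03, -2.20586486e-03, -1.47371991e-03,  1.38499665e-03,
        1.06304024e-03,  2.42203238e-05]), 'joint_efforts': array([-9.99111808e-05, -6.06359553e+01, -3.42819285e+01, -7.85175189e-05,
        3.84405997e-03, -6.92436146e-06]), 'eef_pos': array([186.21743357, 596.09645294, 203.41888371]), 'tcp_rot': array([-3.14028266e+00,  1.88107310e-05,  2.83881090e+00]), 'contact_force': array([-0.22160946,  0.06717036, -0.12188955]), 'wrist_torque': array([ 0.03830165,  0.01404431, -0.01448277]), 'opening': 1.0021278750805855}
```

View pics/top1.png

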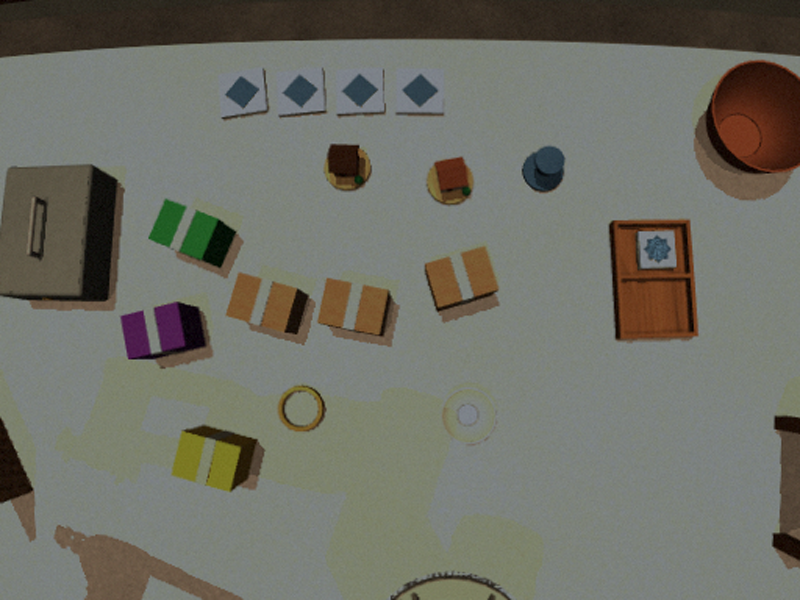

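View pics/side1.png

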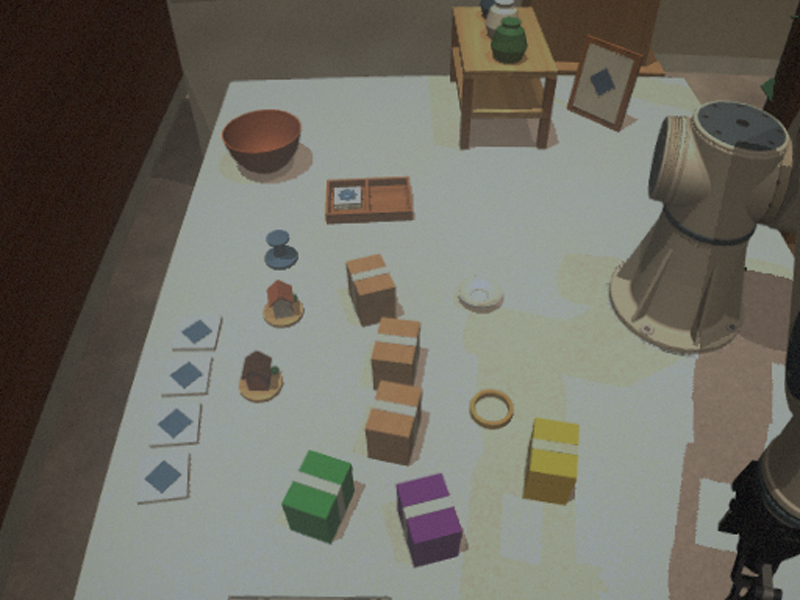

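Top view (800x600): the candidates are three orange boxes at (267,303), (355,306) and (461,277). Look-alikes: green (193,232), purple (162,330), yellow (213,458) and a grey case (60,232). The tray is at (653,280) with the free pocket at its lower end, (656,308). I choose the three orange boxes and check them in close crops.

Run:
```python
import cv2,pickle,numpy as np
d=pickle.load(open("f1.pkl","rb"))
def crop(n,x0,y0,w,h,s):
    c=d[n]["pixels"][y0:y0+h,x0:x0+w,::-1]
    c=cv2.convertScaleAbs(c,alpha=1.5)
    o=cv2.resize(c,None,fx=s,fy=s,interpolation=cv2.INTER_CUBIC)
    for x in range(-(-x0//10)*10,x0+w,10):
        cv2.line(o,((x-x0)*s,0),((x-x0)*s,4),(0,0,255),1); cv2.putText(o,str(x),((x-x0)*s-9,14),0,.33,(0,0,255),1)
    for y in range(-(-y0//10)*10,y0+h,10):
        cv2.line(o,(0,(y-y0)*s),(4,(y-y0)*s),(0,0,255),1); cv2.putText(o,str(y),(5,(y-y0)*s+4),0,.33,(0,0,255),1)
    return o
A=np.zeros((600,800,3),np.uint8)
for im,y,x in((crop("top",140,152,190,72,4),0,0),(crop("top",385,135,65,88,3),300,0),(crop("side",215,160,62,140,2),300,220),(crop("side",203,110,66,36,6),300,370)):
    A[y:y+im.shape[0],x:x+im.shape[1]]=im
cv2.imwrite("pics/A.png",A)
B=crop("side",216,160,60,140,4);cv2.imwrite("pics/B.png",B)
for n in d:
    f=d[n];print(n,f["intrinsics"].round(1).tolist(),np.round(f["distortion"],4),(-f["R"].T@f["t"]).round(0))
```

```text
side [[436.1, 0.0, 251.2], [0.0, 436.1, 195.3], [0.0, 0.0, 1.0]] [-0.1509  0.      0.      0.      0.    ] [506. 833. 889.]
top [[370.5, 0.0, 259.2], [0.0, 370.5, 192.6], [0.0, 0.0, 1.0]] [-0.1135  0.      0.      0.      0.    ] [444.  47. 866.]
```

View pics/A.png

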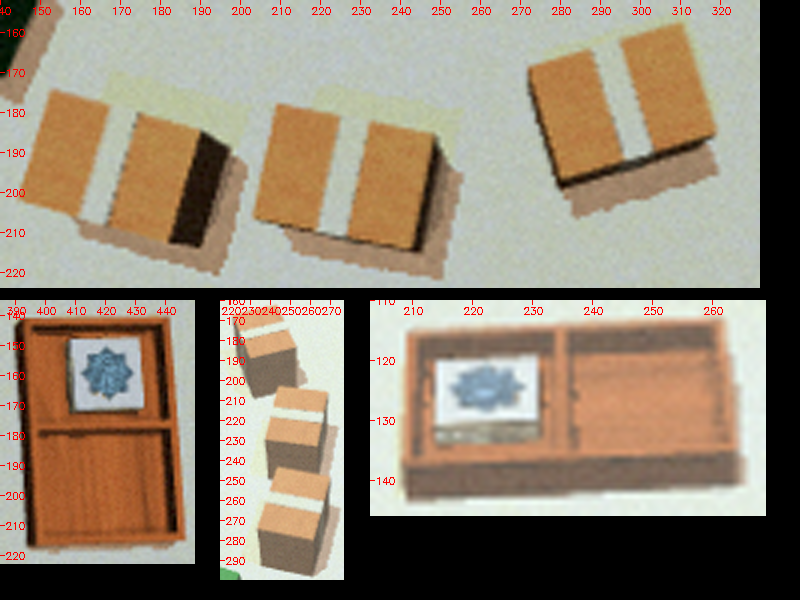

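View pics/B.png

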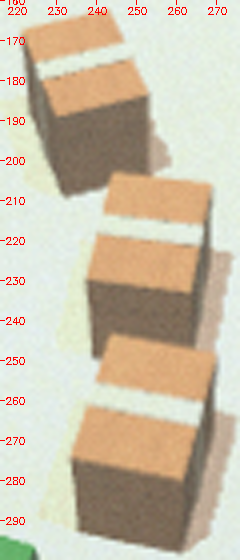

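Crop A (top) and B (side) show three plain orange boxes with pale bands. The top-face corners are readable, e.g. in the top view the left box has (152,174), (190,184), (182,213) and (145,202). The tray is at (391..446, 142..217), with the free pocket in its lower half.

```bash
cat > h.py <<'E'
import numpy as np,cv2
from scipy.optimize import least_squares
def proj(f,X):
    return cv2.projectPoints(np.asarray(X,float),cv2.Rodrigues(f["R"])[0],np.asarray(f["t"],float),np.asarray(f["intrinsics"]),np.asarray(f["distortion"]))[0][:,0]
def corners(p,L,W):  # p=x,y,z,yaw ; L extent along local x, W local y
    c,s=np.cos(p[3]),np.sin(p[3])
    q=np.array([[1,1],[1,-1],[-1,-1],[-1,1]])*[L/2,W/2]
    return np.c_[q@np.array([[c,s],[-s,c]])+p[:2],np.full(4,p[2])]
def fit(obs,L,W,p0):
    return least_squares(lambda p:np.concatenate([(proj(f,corners(p,L,W))-u).ravel() for f,u in obs]),p0,x_scale=[10,10,10,.1])
E
python3 - <<'E'
from h import *
import pickle
d=pickle.load(open("f1.pkl","rb"))
T,S=d["top"],d["side"]
top={"L":[(152.2,174.2),(190,184.5),(182,212.8),(145.2,202.5)],"M":[(209,177.8),(249.2,185.5),(244.2,215),(203.5,206.5)],"R":[(272.2,168.8),(311,157.5),(318.8,186),(280.2,198.5)]}
side={"R":[(229.5,189),(221.5,168.8),(244.2,163),(253,183.8)],"M":[(238.3,229.5),(244,203),(268.8,206.5),(264.5,233)],"L":[(234,274),(244,243.5),(270,247.8),(261.5,280)]}
for k in top:
    r=fit([(T,np.array(top[k])-.375),(S,np.array(side[k])-.375)],62,86,[500,100,80,0])
    print(k,r.x.round(3),"res",r.fun.round(1).tolist())
tt=np.array([(391,142.3),(441,141.7),(446.3,215),(394.3,217.3)])-.33
ts=np.array([(209.2,137),(210,115.5),(261.8,113.3),(264.7,135.8)])-.42
r=fit([(T,tt),(S,ts)],176,118,[500,-300,24,0]);print("tray",r.x.round(3),r.fun.round(1).tolist())
E
```

```text
L [ 5.15735e+02  2.73150e+02  8.02060e+01 -2.43000e-01] res [0.4, 1.0, -0.2, 0.6, 0.0, 0.0, -0.5, 0.0, -0.4, 0.0, -0.6, -0.1, -0.4, 0.4, -0.2, -0.5]
M [ 5.11664e+02  1.44382e+02  7.85320e+01 -1.68000e-01] res [0.6, 1.2, -0.5, 0.6, -1.0, -0.4, 0.5, 0.7, -0.7, 0.2, -0.1, 0.2, -0.4, -0.6, -1.1, -0.3]
R [ 5.54541e+02 -3.24300e+00  7.78420e+01  2.96000e-01] res [0.0, 0.8, -0.5, 1.1, 0.1, 0.0, 0.1, -1.3, 0.4, 0.4, 0.1, -1.0, -0.8, -0.0, -0.3, 0.2]
tray [ 5.63842e+02 -2.91534e+02  2.61240e+01  3.40000e-02] [0.4, -0.6, -0.7, -0.5, -0.9, 1.3, 1.3, 0.3, -0.7, 0.8, -0.4, -0.2, 0.7, -0.1, -0.0, -0.3]
```

```bash
cat >> h.py <<'E'
from scipy.spatial.transform import Rotation as Ro
def plan(pos,rpy,tgt,yaw,N):
    "identical rows (arc) from measured pose to target, tool down"
    R0=Ro.from_euler('xyz',rpy); R1=Ro.from_euler('xyz',[np.pi,0,yaw])
    w=(R0.inv()*R1).as_rotvec(); r=Ro.from_rotvec(w/N)
    M=sum((R0*Ro.from_rotvec(w/N*k)).as_matrix() for k in range(N))
    d=np.linalg.solve(M,np.array(tgt)-pos)
    print("N",N,"shift m",(d/1e3).round(5).tolist(),"turn",(w/N).round(5).tolist())
def now(tgt,yaw,N):
    from rig import sense
    s=sense();print("t",s["clock"],s["eef_pos"].round(1),s["tcp_rot"].round(4),"F",s["contact_force"].round(2),s["opening"])
    plan(s["eef_pos"],s["tcp_rot"],tgt,yaw,N)
E
python3 -c "
from h import *
now([515.7,273.2,150],1.328,14)"
```

```text
t 0.1 [186.2 596.1 203.4] [-3.1403  0.      2.8388] F [-0.22  0.07 -0.12] 1.0021278750805855
N 14 shift m [-0.03534, 0.00824, 0.00382] turn [-7e-05, 7e-05, 0.10792]
```

```bash
python3 -c "
from h import *
now([320,400,203],1.328,12)
plan(np.array([320,400,203]),[np.pi,0,1.328],[515.7,273.2,150],1.328,6)"
```

```text
t 0.1 [186.2 596.1 203.4] [-3.1403  0.      2.8388] F [-0.22  0.07 -0.12] 1.0021278750805855
N 12 shift m [-0.02178, 0.0005, 4e-05] turn [-9e-05, 8e-05, 0.1259]
N 6 shift m [-0.01267, 0.03674, 0.00883] turn [0.0, 0.0, 0.0]
```

Call:
{"method": "play_rows", "body": {"moves": [[[-0.0218,0.0005,0],[0,0,0.126],100],[[-0.0218,0.0005,0],[0,0,0.126],100],[[-0.0218,0.0005,0],[0,0,0.126],100],[[-0.0218,0.0005,0],[0,0,0.126],100],[[-0.0218,0.0005,0],[0,0,0.126],100],[[-0.0218,0.0005,0],[0,0,0.126],100],[[-0.0218,0.0005,0],[0,0,0.126],100],[[-0.0218,0.0005,0],[0,0,0.126],100],[[-0.0218,0.0005,0],[0,0,0.126],100],[[-0.0218,0.0005,0],[0,0,0.126],100],[[-0.0218,0.0005,0],[0,0,0.126],100],[[-0.0218,0.0005,0],[0,0,0.126],100],[[-0.0127,0.0367,0.0088],[0,0,0],100],[[-0.0127,0.0367,0.0088],[0,0,0],100],[[-0.0127,0.0367,0.0088],[0,0,0],100],[[-0.0127,0.0367,0.0088],[0,0,0],100],[[-0.0127,0.0367,0.0088],[0,0,0],100],[[-0.0127,0.0367,0.0088],[0,0,0],100],[[0,0,0],[0,0,0],100],[[0,0,0],[0,0,0],100]]}}

```text
clock: 2.1
eef_pos: [515.3, 272.3, 150.6]
tcp_rot: [-3.14, 0.001, 1.325]
contact_force: [0.1, 0.9, 1.5]
opening: 1.001
```

Run:
```python
from h import *
from rig import *
import pickle
now([515.7,273.2,32],1.328,6)
f=grab_frame("wrist");pickle.dump(f,open("w1.pkl","wb"))
im=cv2.convertScaleAbs(f["pixels"][:,:,::-1],alpha=1.4)
for p,c in(([515.7,273.2,80,-.243],(0,0,255)),([511.7,144.4,79,-.168],(255,0,0))):
    cv2.polylines(im,[proj(f,corners(p,62,86)).round().astype(int)],True,c,1)
cv2.imwrite("pics/w1.png",im)
```

```text
t 2.1 [515.3 272.3 150.6] [-3.1402e+00  9.0000e-04  1.3249e+00] F [0.08 0.89 1.5 ] 1.000545622225299
N 6 shift m [0.00017, 4e-05, 0.01976] turn [-0.00023, 0.00015, -0.00052]
```

View pics/w1.png

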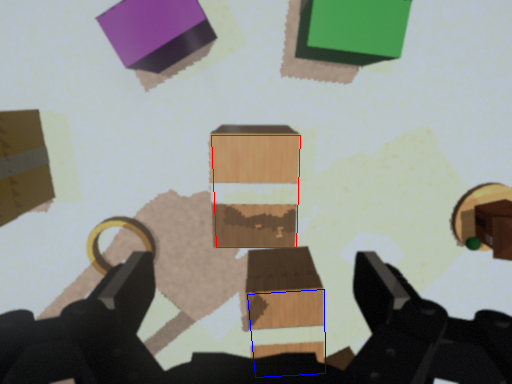

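Wrist view: the projected red outline (212..300, 134..247) lies right on the left box's lid. The blue outline matches the middle box too. Descend, grip, lift.

Call:
{"method": "play_rows", "body": {"moves": [[[0,0,0.0237],[0,0,0],100],[[0,0,0.0237],[0,0,0],100],[[0,0,0.0237],[0,0,0],100],[[0,0,0.0237],[0,0,0],100],[[0,0,0.0237],[0,0,0],100],[[0,0,0],[0,0,0],100],[[0,0,0],[0,0,0],70],[[0,0,0],[0,0,0],0],[[0,0,0],[0,0,0],0],[[0,0,0],[0,0,0],0],[[0,0,0],[0,0,0],0],[[0,0,0],[0,0,0],0],[[0,0,-0.005],[0,0,0],0],[[0,0,-0.01],[0,0,0],0],[[0,0,-0.01],[0,0,0],0],[[0,0,-0.01],[0,0,0],0],[[0,0,-0.005],[0,0,0],0],[[0,0,0],[0,0,0],0],[[0,0,0],[0,0,0],0],[[0,0,0],[0,0,0],0]], "squeeze": 45}}

```text
clock: 4.15
eef_pos: [515.0, 272.8, 72.3]
tcp_rot: [-3.141, 0.001, 1.327]
contact_force: [0.7, 0.7, -5.0]
opening: 0.711
```

Run:
```python
from h import *
from rig import *
import pickle
for i in range(6):
    f=grab_frame("side" if i else "wrist"); s=sense();print(s["clock"],s["contact_force"].round(2),s["wrist_torque"].round(3),s["eef_pos"].round(1),s["joint_efforts"].round(2)[1:3],s["opening"])
cv2.imwrite("pics/s2.png",cv2.resize(cv2.convertScaleAbs(f["pixels"][120:340,160:400,::-1],alpha=1.4),None,fx=2.5,fy=2.5))
```

```text
4.2 [ 0.08 -0.18 -4.39] [-0.032 -0.04  -0.009] [515.  272.9  72.3] [-63.   -28.89] 0.7153911184461067
4.25 [ 0.04 -0.1  -3.62] [-0.047 -0.016 -0.042] [515.1 272.9  72.3] [-62.89 -28.82] 0.7110601701638858
4.3 [-0.28 -0.28 -5.51] [-0.01  -0.038  0.032] [515.1 272.9  72.3] [-62.8  -28.78] 0.7116897316854701
4.35 [ 0.48  0.98 -4.68] [-0.018 -0.045 -0.023] [515.2 272.9  72.4] [-62.74 -28.76] 0.7140672551778483
4.4 [ 0.76 -0.21 -4.61] [0.045 0.021 0.019] [515.2 273.   72.4] [-62.7  -28.76] 0.711602688379457
4.45 [-0.36 -0.03 -5.19] [-0.019 -0.033 -0.037] [515.3 273.   72.5] [-62.67 -28.76] 0.7110997114932187
```

View pics/s2.png

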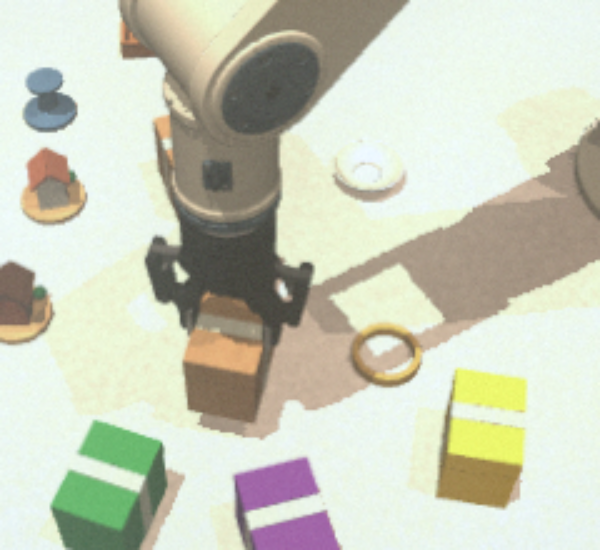

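The picture shows the box hanging level and clear of the counter, its shadow detached, with nothing else disturbed. The load averages about 4.7 N (0.48 kg), far above the 1.3 N of an empty box, so this is the heavy one. I refine the tray pose before carrying it over.

Run:
```python
from h import *
import pickle
d=pickle.load(open("f1.pkl","rb"))
def draw(n,x0,y0,w,h,s):
    f=d[n];o=cv2.resize(cv2.convertScaleAbs(f["pixels"][y0:y0+h,x0:x0+w,::-1],alpha=1.8),None,fx=s,fy=s,interpolation=cv2.INTER_CUBIC)
    p=[563.8,-291.5,24,.034];c,si=np.cos(p[3]),np.sin(p[3])
    q=[p[0]-41*c,p[1]-41*si,24,p[3]];b=q[:2]+[6,p[3]]
    for P,L,W,col in((p,176,118,(255,0,0)),(q,82,106,(0,255,0)),(b,82,106,(0,0,255))):
        u=proj(f,corners(P,L,W));cv2.polylines(o,[((u-[x0,y0]+.5)*s).round().astype(int)],True,col,1)
    return o
a=draw("top",384,134,66,86,6);b=draw("side",203,108,66,38,6)
A=np.zeros((520,800,3),np.uint8);A[:a.shape[0],:a.shape[1]]=a;A[:b.shape[0],402:402+b.shape[1]]=b[:,:398]
cv2.imwrite("pics/tray.png",A)
```

```text
(no output)
```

View pics/tray.png

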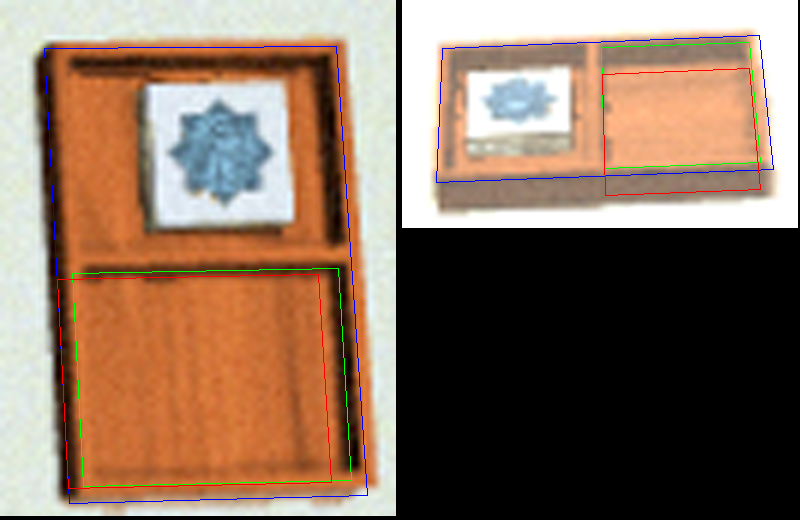

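Call:
{"method": "play_rows", "body": {"moves": [[[0,0,-0.008],[0,0,0],0],[[0,0,-0.016],[0,0,0],0],[[0,0,-0.02],[0,0,0],0],[[0,0,-0.02],[0,0,0],0],[[0,0,-0.012],[0,0,0],0],[[0,0,-0.004],[0,0,0],0],[[0,0,0],[0,0,0],0],[[0,0,0],[0,0,0],0]], "squeeze": 55}}

```text
clock: 5.25
eef_pos: [514.9, 272.8, 152.0]
tcp_rot: [-3.141, 0.001, 1.327]
contact_force: [0.5, -0.0, -5.6]
opening: 0.708
```

```bash
python3 -c "
from h import *
now([525,-294,150],1.605,18)"
```

```text
t 5.25 [514.9 272.8 152. ] [-3.1407e+00  8.0000e-04  1.3268e+00] F [ 0.51 -0.02 -5.57] 0.7082914133315088
N 18 shift m [-0.03132, 0.00411, 0.00012] turn [-6e-05, 4e-05, -0.01546]
```

Call:
{"method": "play_rows", "body": {"moves": [[[-0.0157,0.002,0],[0,0,-0.0077],0],[[-0.0313,0.0041,0],[0,0,-0.0155],0],[[-0.0313,0.0041,0],[0,0,-0.0155],0],[[-0.0313,0.0041,0],[0,0,-0.0155],0],[[-0.0313,0.0041,0],[0,0,-0.0155],0],[[-0.0313,0.0041,0],[0,0,-0.0155],0],[[-0.0313,0.0041,0],[0,0,-0.0155],0],[[-0.0313,0.0041,0],[0,0,-0.0155],0],[[-0.0313,0.0041,0],[0,0,-0.0155],0],[[-0.0313,0.0041,0],[0,0,-0.0155],0],[[-0.0313,0.0041,0],[0,0,-0.0155],0],[[-0.0313,0.0041,0],[0,0,-0.0155],0],[[-0.0313,0.0041,0],[0,0,-0.0155],0],[[-0.0313,0.0041,0],[0,0,-0.0155],0],[[-0.0313,0.0041,0],[0,0,-0.0155],0],[[-0.0313,0.0041,0],[0,0,-0.0155],0],[[-0.0313,0.0041,0],[0,0,-0.0155],0],[[-0.0313,0.0041,0],[0,0,-0.0155],0],[[-0.0157,0.002,0],[0,0,-0.0077],0],[[0,0,0],[0,0,0],0]]}}

```text
clock: 7.25
eef_pos: [525.4, -295.0, 151.8]
tcp_rot: [-3.141, -0.0, 1.604]
contact_force: [0.2, 0.0, -5.8]
opening: 0.708
```

Call:
{"method": "play_rows", "body": {"moves": [[[0,0,0.02],[0,0,0],0],[[0,0,0.02],[0,0,0],0],[[0,0,0.02],[0,0,0],0],[[0,0,0.01],[0,0,0],0],[[0,0,0],[0,0,0],0],[[0,0,0],[0,0,0],0]]}}

```text
clock: 7.85
eef_pos: [525.8, -293.0, 83.1]
tcp_rot: [3.142, -0.0, 1.606]
contact_force: [0.5, -0.6, -4.5]
opening: 0.708
```

Run:
```python
from h import *
from rig import *
import pickle
now([525,-294,38],1.605,6)
A=np.zeros((600,800,3),np.uint8)
for n,(x0,y0,w,h),s,X in(("top",(370,130,90,110),5,0),("side",(195,80,80,75),4,455)):
    f=grab_frame(n)
    o=cv2.resize(cv2.convertScaleAbs(f["pixels"][y0:y0+h,x0:x0+w,::-1],alpha=1.8),None,fx=s,fy=s,interpolation=cv2.INTER_CUBIC)
    z=sense()["eef_pos"]; 
    for P,L,W,col in(([525,-294,24,.034],82,106,(0,255,0)),([525,-294,6,.034],82,106,(255,0,0)),([z[0],z[1],z[2]+48,.034],62,86,(0,0,255))):
        cv2.polylines(o,[((proj(f,corners(P,L,W))-[x0,y0]+.5)*s).round().astype(int)],True,col,1)
    A[:o.shape[0],X:X+o.shape[1]]=o
cv2.imwrite("pics/hov.png",A)
```

```text
t 7.85 [ 525.8 -293.    83.1] [ 3.1415e+00 -1.0000e-04  1.6060e+00] F [ 0.46 -0.64 -4.53] 0.7081001598815775
N 6 shift m [-0.00017, -0.00014, 0.00752] turn [1e-05, -1e-05, 0.00017]
```

View pics/hov.png

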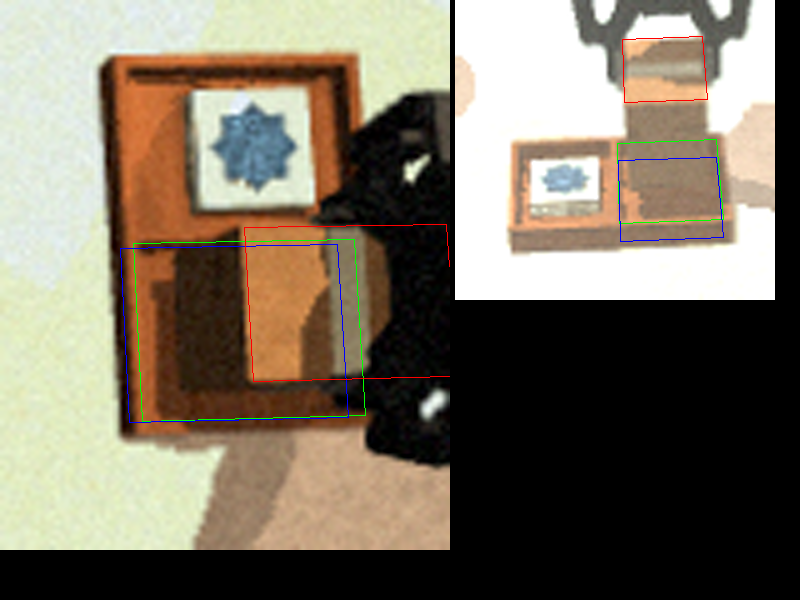

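Hover check: the red box outline coincides with the held box in both views, and the green rim outline sits on the free pocket's walls. Lower gently.

Call:
{"method": "play_rows", "body": {"moves": [[[0,0,0.01],[0,0,0],0],[[0,0,0.012],[0,0,0],0],[[0,0,0.01],[0,0,0],0],[[0,0,0.005],[0,0,0],0],[[0,0,0.003],[0,0,0],0],[[0,0,0],[0,0,0],0],[[0,0,0.001],[0,0,0],0],[[0,0,0.001],[0,0,0],0],[[0,0,0.001],[0,0,0],0],[[0,0,0],[0,0,0],0],[[0,0,0],[0,0,0],0]]}}

```text
clock: 9.05
eef_pos: [525.9, -293.6, 40.6]
tcp_rot: [3.141, 0.001, 1.606]
contact_force: [-2.6, 0.8, 5.5]
opening: 0.705
```

Call:
{"method": "play_rows", "body": {"moves": [[[0,0,0],[0,0,0],73],[[0,0,0],[0,0,0],76],[[0,0,0],[0,0,0],80],[[0,0,0],[0,0,0],90],[[0,0,0],[0,0,0],100],[[0,0,0],[0,0,0],100],[[0,0,0],[0,0,0],100],[[0,0,-0.01],[0,0,0],100],[[0,0,-0.02],[0,0,0],100],[[0,0,-0.03],[0,0,0],100],[[0,0,-0.04],[0,0,0],100],[[0,0,-0.04],[0,0,0],100],[[-0.03,0,-0.02],[0,0,0],100],[[-0.04,0,0],[0,0,0],100],[[-0.04,0,0],[0,0,0],100],[[0,0,0],[0,0,0],100],[[0,0,0],[0,0,0],100]]}}

```text
clock: 10.75
eef_pos: [529.0, -403.7, 200.0]
tcp_rot: [-3.142, -0.0, 1.604]
contact_force: [-0.5, 0.1, -0.1]
opening: 1.003
```

Run:
```python
from h import *
from rig import *
import pickle
s=sense();print(s["clock"],s["eef_pos"].round(1),s["contact_force"].round(2))
A=np.zeros((600,800,3),np.uint8)
for n,(x0,y0,w,h),s,X,Y in(("wrist",(0,0,512,384),1,0,216),("top",(380,130,80,100),2,520,0),("side",(195,80,85,75),6,0,0),("side",(120,60,256,240),1,520,216)):
    f=grab_frame(n)
    o=cv2.resize(cv2.convertScaleAbs(f["pixels"][y0:y0+h,x0:x0+w,::-1],alpha=1.6),None,fx=s,fy=s,interpolation=cv2.INTER_CUBIC)
    if s>1 or n=="wrist":
     for P,L,W,col in(([525.5,-293.5,86,.034],62,86,(0,0,255)),([525.5,-293.5,6,.034],62,86,(255,0,0))):
        cv2.polylines(o,[((proj(f,corners(P,L,W))-[x0,y0]+.5)*s).round().astype(int)],True,col,1)
    if n=="side" and s==6: o=o[:,:500]; cv2.imwrite("pics/fs.png",o);continue
    o=o[:,:800-X];A[Y:Y+o.shape[0],X:X+o.shape[1]]=o
A[:216,:260]=cv2.resize(cv2.imread("pics/fs.png"),(260,216))
cv2.imwrite("pics/fin.png",A)
```

```text
10.75 [ 529.  -403.7  200. ] [-0.49  0.08 -0.13]
```

View pics/fin.png

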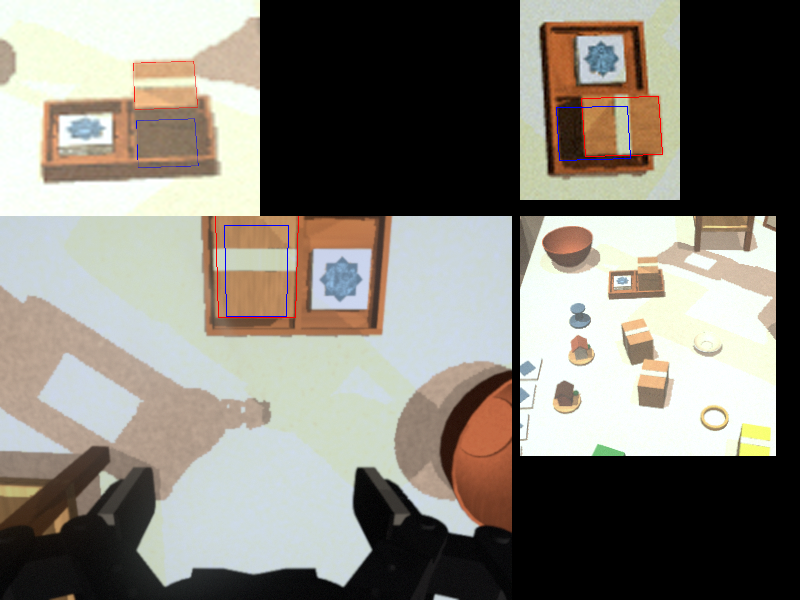

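View pics/fs.png

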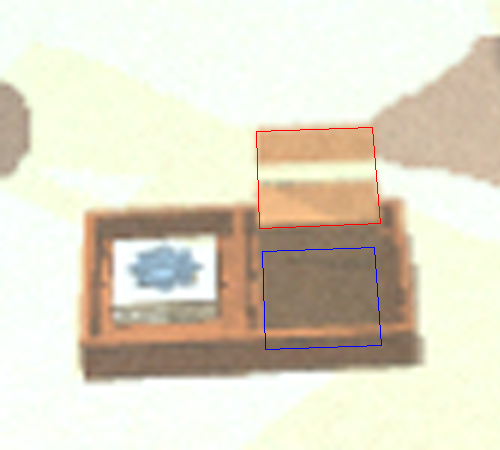

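Final views: the box lid coincides with the outline projected for 86 mm height in side, top and wrist pictures, so the box is flat in the pocket. The tiles and other goods are unmoved, and the unloaded force reads -0.1 N, which confirms the 4.7 N load was real.

```bash
python3 -c "
from rig import *
print(sign_off())"
```

```text
the job is handed in; nothing more can be done
None
```

The heavy gift box is in the tray's free pocket and the job was handed in at about 11 s.

- **Finding it:** The first orange box I lifted, the one at about (516, 273), pulled about 4.7 N (roughly 0.48 kg). An empty box would pull about 1.3 N, and the gripper read about 0 N after release. That settled it, so I left the other two boxes untouched rather than lifting them too.
- **Placing it:** I carried it over the goods and lowered it to about (525.5, -293.5), then released it.
- **Last checks:** In the side, top and wrist views the lid sits where a box standing flat on the pocket floor (top at 86 mm) should be. The tiles, the other two boxes and the other goods in view had not moved.
- **One disagreement:** The box met the floor about 2 mm sooner than I had calculated, with the wrist force at +5.5 N. This is probably a small slip in the grip or a calibration error; the later views show no tilt.

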